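# Tighten the clamp screw of a log-slice tree stand

## Task

Take the larger T-handled hex key out of the wooden block and seat it fully home, upright, in the hexagonal socket on the log slice. Only once it is fully in, turn the screw clockwise (seen from above) with it until it comes to its stop, about a sixth of a turn, then let go and leave the key standing in the socket. Leave the smaller key standing in the block.

Things in the scene. Friction and masses are not known exactly. Their poses are not given: they have to be found in the camera images.
- key_grip (a point): centre of the larger key's wooden T-handle: a bar 90 mm long (y), 24 wide (x), 30 tall, z up. Under it a steel hexagonal shaft, 17 mm across flats (flats face x and every 60 degrees), foot 127 mm below this point, last 10 mm tapering to 10 mm. 0.26 kg. Stands 44 mm deep in a loose round hole of a fixed wooden block 64 x 150 x 50 mm: lift 50 mm to clear it
- socket (a point): mouth centre of the clamp screw's hex socket, in a dark round boss on a fixed log slice beside a toy tree (112 mm high) and a round candle cup. Hexagonal flare 40 mm across flats narrows over 20 mm to a hexagon 18.6 across, 26 deep; floor 46 mm below the mouth. z up; flats face x and every 60 degrees, turning with the screw. Key fully home: handle centre 81 mm above this point
- screw (a joint): angle of the clamp screw (rad), grows as it turns clockwise seen from above; starts between 0.4 and 0.7, stops at 1.5 (tight); stiff (0.05 N m), stays where it is left. The key has about 0.2 rad of play each way in the socket, so the handle must turn that much more than the screw
- spare_grip (a point): centre of the T-handle (60 x 18 x 18 mm) of the smaller hex key, 10 mm across flats, standing in the block's other hole, 80 mm from the larger key; its top is 86 mm above the table. Not to be used
Things that resemble listed ones, but are neither listed nor needed, are in the scene too. What is shaped like the part that bears key_grip but black is not meant.

How it is judged (in metres and radians):
On the way, in this order (a step that is already met when the one before it is completed fails the run):
1. the larger key is fully home in the socket, upright, and the screw has not yet been turned tight (z of key_grip in the frame of socket below 0.086 m and horizontal distance between key_grip and socket below 0.015 m and angle between key_grip's own z axis and vertical below 0.18 rad and value of joint screw below 1.1 rad), for 0.2 s.
2. the screw is turned clockwise to its stop with the key fully home (value of joint screw above 1.2 rad and z of key_grip in the frame of socket below 0.088 m and horizontal distance between key_grip and socket below 0.015 m), for 0.1 s.
At the end, for the whole second after the job is handed in: the screw is past 1.2 rad (stop at 1.5) and at rest; the larger key stands released in the socket, within 7 mm of full depth, its handle within 18 mm of the socket's axis and within 10 degrees of upright; the smaller key stands in the block within 20 mm of its start (value of joint screw above 1.2 rad and z of key_grip in the frame of socket below 0.088 m and horizontal distance between key_grip and socket below 0.018 m and angle between key_grip's own z axis and vertical below 0.18 rad and velocity of joint screw below 0.1 rad/s and distance of spare_grip from where it was at the start of the episode below 0.02 m); the robot touches nothing.
It fails at once if the smaller key is taken out or pulled about (moved more than 25 mm) (distance of spare_grip from where it was at the start of the episode above 0.025 m).
It also fails if it takes over 43 s, if anything falls off the work surface, if the arm or the gripper's body presses on something with over 40 N, if the wrist force passes 120 N, or if a joint passes its speed limit or range.

## Robot

A 6-joint arm with a two-finger parallel gripper is mounted at the origin on the work surface. World frame = base frame: x ahead of the robot, y to its left, z up, the work surface at z = 0. Lengths are in m, angles in degrees, forces in N, time in s.
With the tool pointing down it reaches from about 0.3 to 0.75 m from the base axis. Payload 8.5 kg.
Tool frame: the origin (TCP) lies between the finger pads; the fingertips stand 17 mm ahead of it and the grasp point (between the pads) lies 2 mm behind it (env.tip_reach is the distance from the TCP to the fingertips, in m); z points along the fingers, y is the line along which they close (so a half turn about z gives the same grasp; the last joint's range is limited). The gripper opens to 85 mm and grips with 20 to 120 N. Pads are 22 mm wide; open, the fingers measure 114 mm over their backs; the gripper's body (76 mm by 85 mm) begins 54 mm behind the grasp point. The pads swing forward as they close: fully open they stand 13 mm farther back than shut.
Start: joints at [61.289, 21.807, 74.336, -0, 83.858, -12.336], TCP at [0.155, 0.528, 0.248] pointing down, gripper open.
Joint ranges: [-178.18, 178.18], [-50.72, 133.34], [12.68, 142.11], [-81.47, 261.47], [9.98, 163.14], [-165.26, 165.26]. Speed limits (degrees/s): [136.94, 136.94, 180, 180, 180, 180].

## Interface

Orientations are given as a 3x3 rotation matrix whose columns are the frame's x, y, z axes.
In Python, from rig import env, viewer gives the robot as it stands.
- The arm moves only by the tool move_arm, never from a script. Its argument "motion" is a list of rows, each a list of 2 entries, a list of its own where there are three numbers: the shift along the tool's x, y, z normalised to -1 to 1, where 1 is 50 mm, then the turn, a rotation vector about the tool's x, y, z normalised to -1 to 1, where 1 is 8 degrees. A call has 1 to 20 rows; each row shifts and turns the commanded pose from where the row before left it, along the tool's axes as they then stand; what a row does not reach is not made up. A row lasts 1/10 s, in which the tool goes at most 50 mm and 8.59 degrees, less where a joint would pass 70% of its speed; a pose out of reach is approached as far as the arm can. A call with a number of a shift or a turn outside -1 to 1 is refused whole. A call with a gripper value outside its range is refused whole. "claw" is the closure, from 0 (fully open) to 1 (shut), set as the call begins (left out, the last holds). The fingers move at their own pace and stop on an object; "force" is the grip in N (left out, the last holds). Time passes only in rows, so rows that do not move let the fingers close. It gives the time, the measured TCP pose, the force, the opening and the grip force at its end, in the units of the state.
- env.observe(): the state, without advancing time (a new reading comes with each control period).
- viewer.get_image(name): name is "scene" or "top" or "wrist"; returns a dict with "frame" (480x640x3 uint8, red, green, blue), "depth" (480x640 float32, m along the optical axis (not along the pixel's ray), 0 where there is no reading), "fx", "fy", "cx", "cy" (pixels), "eye" and "attitude" of the camera in the world; the wrist camera has in their place "T_tool_cam" (4x4, takes a point from camera to tool coordinates, whose origin is the TCP and whose axes are the flange's). Camera axes: x right, y up, looking along -z (the intrinsics and any distortion apply to the point x, -y, -z); pixel columns grow to the right and rows downward; lengths in m; the calibration is good to about 2 mm. The wrist camera is an equidistant fisheye: a pixel r from the principal point sees the ray r / f radians off the axis. A picture is of the moment at which its call begins: read the wrist's pose just before it.
- env.close_job(): hands the job in; it is judged then, once.
The state is a dict: "time_s": time; "q": joint angles; "qvel": joint speeds; "joint_efforts": joint torques, N m; "position": TCP position; "tool_rot": TCP orientation; "ft_force": force on the tool from outside, world axes, zero at the start; "wrist_torque": the same for the moment, N m; "grip_width": finger opening in m; "gripper_force": force on a finger pad.
Only numpy, scipy, OpenCV 4.12 (cv2) and the standard library are available. Lean on these libraries where they do the work, as an engineer would, in place of code of your own. Each camera call takes 0.05 s, during which the arm holds its last target. There are 200 camera calls.

## Working session

There is one attempt and no reset: what is moved stays moved. The work goes in short steps, Python scripts to look and compute and a tool call to move; the robot and the scene stay as the last step left them, time stands still between calls to the robot, and variables do not carry over. Pictures are saved under pics/ and viewed, at most 10 in all, crops included, and the job is handed in when it is done.

Besides the shell and the picture viewer there is one more tool, called after "Emit:" in YAML: its name, and indented under it one key for each argument. move_arm: Moves the arm, as the interface text tells. Scaled input: -1 to 1 covers 50 mm each way for a shift and 8 degrees each way for a turn. Its arguments: {"type":"object","properties":{"motion":{"type":"array","items":{"type":"array"}},"claw":{"type":"number"},"force":{"type":"number"}},"required":["motion"]}

```bash
ls; mkdir -p pics
cat > h.py <<'E'
import numpy as np, cv2
from rig import env, viewer
def grab(n,tag):
    s=env.observe(); d=viewer.get_image(n)
    cv2.imwrite(f'pics/{tag}.png',d['frame'][:,:,::-1])
    d['pos']=np.array(s['position']); d['R']=np.array(s['tool_rot'])
    np.save(f'pics/{tag}.npy',d,allow_pickle=True); return d
def load(tag): return np.load(f'pics/{tag}.npy',allow_pickle=True).item()
def world(d,u,v,z=None):
    """world point from pixel with depth"""
    z=d['depth'][int(v),int(u)] if z is None else z
    p=np.array([(u-d['cx'])/d['fx'],-(v-d['cy'])/d['fy'],-1])*z
    return np.array(d['eye'])+np.array(d['attitude'])@p
def cloud(d):
    v,u=np.mgrid[:480,:640]; z=d['depth']
    p=np.stack([(u-d['cx'])/d['fx']*z,-(v-d['cy'])/d['fy']*z,-z],-1)
    return np.array(d['eye'])+p@np.array(d['attitude']).T
E
python3 - <<'E'
from h import *
a=grab('top','top0');b=grab('scene','scene0')
for d in(a,b): print({k:(v if np.size(v)<17 else np.shape(v)) for k,v in d.items()})
cv2.imwrite('pics/both.png',cv2.resize(np.vstack([a['frame'],b['frame']])[:,:,::-1],(450,600)))
print(env.observe())
E
```

```text
pics
{'frame': (480, 640, 3), 'depth': (480, 640), 'fx': 550.2707847495204, 'fy': 550.2707847495204, 'cx': 320.31110198875706, 'cy': 240.60139822990433, 'eye': array([ 0.34376744, -0.07035851,  0.88370793]), 'attitude': array([[ 0.00391177,  0.9814084 , -0.19189124],
       [-0.99998558,  0.0031328 , -0.00436268],
       [-0.00368042,  0.19190553,  0.9814065 ]]), 'pos': array([0.15492211, 0.52744725, 0.24769706]), 'R': array([[-9.59436731e-01,  2.81923170e-01, -6.97125760e-04],
       [ 2.81923873e-01,  9.59435884e-01, -1.30938014e-03],
       [ 2.99702871e-04, -1.45280379e-03, -9.99998900e-01]])}
{'frame': (480, 640, 3), 'depth': (480, 640), 'fx': 540.0106611779166, 'fy': 540.0106611779166, 'cx': 320.2799344171426, 'cy': 237.7908974889093, 'eye': array([0.86108362, 0.60564622, 0.79772738]), 'attitude': array([[-0.87616402, -0.3075701 ,  0.37112969],
       [ 0.48180576, -0.58141565,  0.65560587],
       [ 0.01413585,  0.7532307 ,  0.65760451]]), 'pos': array([0.1549247 , 0.52745354, 0.24772146]), 'R': array([[-9.59449720e-01,  2.81878952e-01, -7.00273371e-04],
       [ 2.81879645e-0
[... 207 characters left out ...]
8607164e+01, -1.23356329e+01]), 'qvel': array([-0.0397734 , -0.15583012, -0.07043617, -0.00647101,  0.08081469,
        0.11194425]), 'joint_efforts': array([ 3.54813274e-03, -4.49226809e+01, -2.31655169e+01, -1.62955084e-04,
        3.69685018e-03, -2.76782902e-05]), 'position': array([0.15494502, 0.5274708 , 0.24777717]), 'tool_rot': array([[-9.59429922e-01,  2.81946409e-01, -6.68754392e-04],
       [ 2.81947029e-01,  9.59429262e-01, -1.16830952e-03],
       [ 3.12221861e-04, -1.30946442e-03, -9.99999094e-01]]), 'ft_force': array([ 0.29061754, -0.30664809,  0.04141112]), 'wrist_torque': array([ 0.02943977,  0.00940992, -0.00866319]), 'gripper_force': 0.0, 'grip_width': 0.08514077266214375}
```

View pics/top0.png

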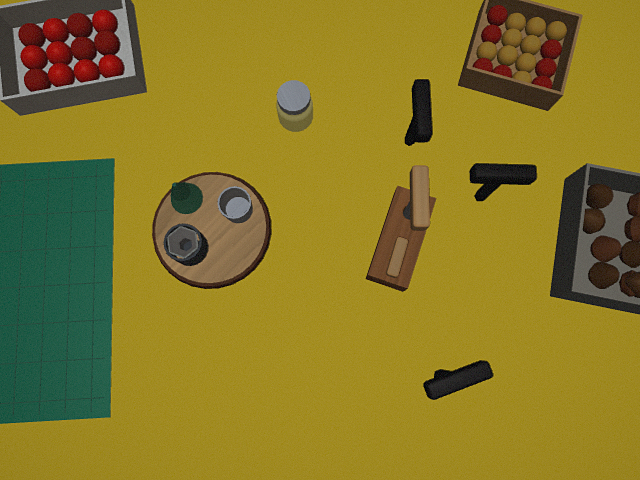

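View pics/scene0.png

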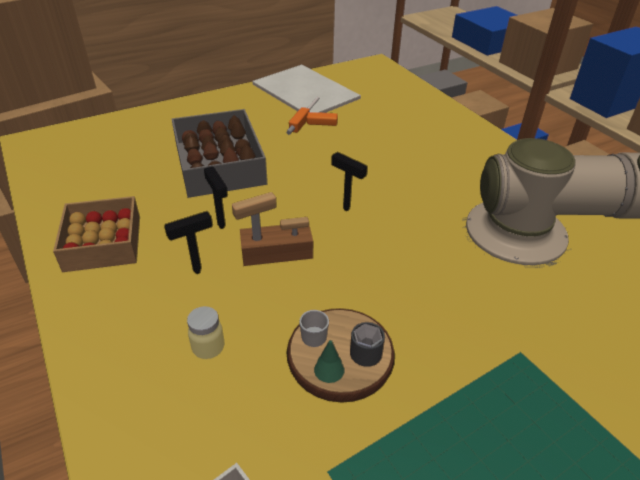

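The larger wooden handle is at top (420,197) / scene (254,206). Possible mix-ups:
- Smaller key: top (397,257) / scene (295,223).
- Black T-keys: top (422,110), (503,175) and (458,380).

The socket boss is at top (184,243) / scene (367,342). The candle cup at top (235,204) could be mistaken for it. By the description I choose the larger wooden handle and the dark boss.

Run:
```python
from h import *
for n,hb,sb in(('top0',(395,155,440,240),(155,215,215,275)),('scene0',(225,185,285,225),(345,315,390,370))):
    d=load(n);P=cloud(d)
    c=P[hb[1]:hb[3],hb[0]:hb[2]].reshape(-1,3)
    zt=np.percentile(c[:,2],97);
    t=c[(c[:,2]>zt-.006)]
    r=cv2.minAreaRect((t[:,:2]*1000).astype(np.float32)); print(n,'handle top z',zt,len(t),r,t.mean(0))
    f=d['frame'][hb[1]:hb[3],hb[0]:hb[2]]
    c=P[sb[1]:sb[3],sb[0]:sb[2]].reshape(-1,3)
    print('boss z pct',np.percentile(c[:,2],[5,50,80,90,95,99]))
    zt=np.percentile(c[:,2],97); t=c[c[:,2]>zt-.004]
    print('boss',len(t),cv2.minEnclosingCircle((t[:,:2]*1000).astype(np.float32)),t.mean(0))
d=load('top0');P=cloud(d);
print('spare',P[250:265,392:402].reshape(-1,3).mean(0),'blk',P[280,385],'log',P[270,215],'table',P[320,300],'tree',P[160:200,170:200,2].max())
a=d['frame'][150:290,360:480];b=d['frame'][170:290,145:265]
cv2.imwrite('pics/c1.png',np.hstack([cv2.resize(a,(400,467),interpolation=3),cv2.resize(b,(400,467),interpolation=2)])[:,:,::-1])
```

```text
top0 handle top z 0.14956996670434702 1042 ((460.87969970703125, -160.21421813964844), (56.03669738769531, 289.85723876953125), 63.44410705566406) [ 0.5474522  -0.20274919  0.16312774]
boss z pct [0.01513906 0.02520891 0.06779917 0.07372068 0.07516141 0.07653487]
boss 559 ((431.4720458984375, 45.49931716918945), 145.31057739257812) [0.49681074 0.13630943 0.09023637]
scene0 handle top z 0.1487353454952362 368 ((723.148193359375, 180.6245574951172), (889.615234375, 85.2259521484375), 66.5475082397461) [ 0.56526809 -0.18083532  0.16476543]
boss z pct [0.00076918 0.03116028 0.06917598 0.07407899 0.07533923 0.07692231]
boss 397 ((671.1919555664062, 363.6444396972656), 307.6097717285156) [0.50945781 0.15038845 0.0891103 ]
spare [ 0.47569584 -0.17882371  0.08535219] blk [ 0.44591912 -0.16525952  0.0506718 ] log [0.46439064 0.099713   0.02196765] table [ 0.38783175 -0.03448334 -0.0030034 ] tree 0.8837079340309982
```

View pics/c1.png

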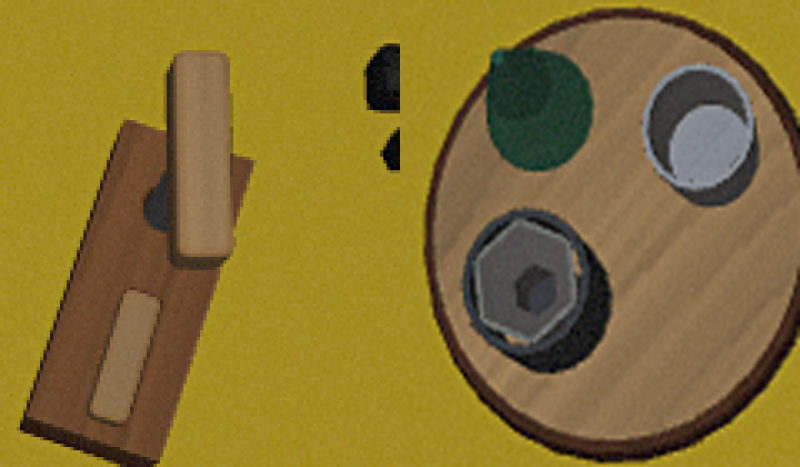

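The crop confirms both: the large wooden key with a thick steel shaft, apart from the spare, and the dark boss with its hexagonal flare. Next I repeat the fits, leaving out pixels with no depth.

Run:
```python
from h import *
for n,hb,sb in(('top0',(395,155,440,240),(155,215,215,275)),('scene0',(225,185,285,225),(345,315,390,370))):
    d=load(n);P=cloud(d); ok=d['depth']>0.1
    def box(b):
        m=ok[b[1]:b[3],b[0]:b[2]]; return P[b[1]:b[3],b[0]:b[2]][m]
    c=box(hb); c=c[c[:,2]>.11]; zt=np.median(c[c[:,2]>np.percentile(c[:,2],60)][:,2])
    t=c[abs(c[:,2]-zt)<.006]
    print(n,'top z',zt,np.percentile(c[:,2],[50,90,99]),cv2.minAreaRect((t[:,:2]*1000).astype(np.float32)))
    A=np.c_[t[:,:2],np.ones(len(t))]; print('plane',np.linalg.lstsq(A,t[:,2],rcond=None)[0])
    w,V=np.linalg.eigh(np.cov(t.T)); print('axis',V[:,2],np.median(t,0))
    c=box(sb); t=c[c[:,2]>.068]
    print('boss',len(t),np.percentile(t[:,2],[10,50,90]),cv2.minEnclosingCircle((t[:,:2]*1000).astype(np.float32)),cv2.minAreaRect((t[:,:2]*1000).astype(np.float32)))
    try: print('table', P[320,300] if n=='top0' else P[300,140])
    except: pass
```

```text
top0 top z 0.14863649501982956 [0.14722554 0.14931422 0.15072482] ((552.16064453125, -206.02598571777344), (23.859355926513672, 89.30341339111328), 88.99718475341797)
plane [ 0.00274785 -0.03874917  0.13798278]
axis [-0.99993979  0.01050638 -0.00316797] [ 0.55059696 -0.20528886  0.14760417]
boss 702 [0.06982298 0.07370252 0.07591004] ((499.45648193359375, 139.85293579101562), 29.177444458007812) ((499.4211120605469, 139.86610412597656), (56.38474655151367, 57.01822280883789), 15.607911109924316)
table [ 0.38783175 -0.03448334 -0.0030034 ]
scene0 top z 0.1475181230285338 [0.14091242 0.14854167 0.15013332] ((556.3619384765625, -205.24465942382812), (28.34883689880371, 88.6058120727539), 89.0483169555664)
plane [-0.00635662 -0.13304613  0.12330426]
axis [-0.99973695  0.02268828  0.00335729] [ 0.55719021 -0.20082134  0.14707869]
boss 541 [0.06920916 0.0737177  0.07599103] ((501.4275817871094, 141.30780029296875), 30.2536563873291) ((502.7650451660156, 141.4288330078125), (57.1591682434082, 56.28514862060547), 61.20265197753906)
table [ 0.81490136 -0.19566872 -0.00318157]
```

Emit:
move_arm:
  motion:
    - [[0,0,0],[0,0,-1]]
    - [[0,0,0],[0,0,-1]]
    - [[0,0,0],[0,0,-0.06]]
    - [[-0.61,-0.775,-0.04],[0,0,0]]
    - [[-0.61,-0.775,-0.04],[0,0,0]]
    - [[-0.61,-0.775,-0.04],[0,0,0]]
    - [[-0.61,-0.775,-0.04],[0,0,0]]
    - [[-0.61,-0.775,-0.04],[0,0,0]]
    - [[-0.61,-0.775,-0.04],[0,0,0]]
    - [[-0.61,-0.775,-0.04],[0,0,0]]
    - [[-0.61,-0.775,-0.04],[0,0,0]]
    - [[-0.61,-0.775,-0.04],[0,0,0]]
    - [[-0.61,-0.775,-0.04],[0,0,0]]
    - [[0,0,0],[0,0,0]]
    - [[0,0,0],[0,0,0]]

```text
time_s: 1.6
position: [0.461, 0.14, 0.268]
tool_rot: [[-1.0, 0.003, -0.001], [0.003, 1.0, 0.0], [0.001, 0.0, -1.0]]
ft_force: [0.2, -0.1, 0.2]
grip_width: 0.0857
gripper_force: 0.0
```

```bash
cat >> h.py <<'E'
def wworld(d,u,v,z=None):
    """wrist fisheye pixel -> world; depth along axis, or z = world plane height"""
    u=np.asarray(u,float);v=np.asarray(v,float)
    dep=d['depth'][v.astype(int),u.astype(int)]
    x=(u-d['cx'])/d['fx'];y=(v-d['cy'])/d['fy'];r=np.hypot(x,y)+1e-9
    ray=np.stack([x/r*np.tan(r),-y/r*np.tan(r),-np.ones_like(r)],-1)
    T=d['T_tool_cam']; o=d['pos']+d['R']@T[:3,3]; w=ray@(d['R']@T[:3,:3]).T
    k=dep if z is None else (z-o[2])/w[...,2]
    return o+w*k[...,None]
E
python3 - <<'E'
from h import *
d=grab('wrist','w1')
print(d['T_tool_cam'],d['fx'],d['cx'],d['cy'],d['pos'],d['R'])
E
```

```text
[[ 6.27422456e-04  9.48563737e-01  3.16585603e-01  8.29729966e-02]
 [ 9.99999697e-01 -7.41215413e-04  2.39012119e-04  4.05216017e-04]
 [ 4.61376357e-04  3.16585357e-01 -9.48563914e-01 -1.25938978e-01]
 [ 0.00000000e+00  0.00000000e+00  0.00000000e+00  1.00000000e+00]] 371.64829954431775 314.24013278918665 236.3331171199455 [0.46103871 0.13995639 0.26795286] [[-9.99994406e-01  3.22036276e-03 -9.03751119e-04]
 [ 3.22021181e-03  9.99994801e-01  1.68429800e-04]
 [ 9.04288825e-04  1.65518588e-04 -9.99999577e-01]]
```

View pics/w1.png

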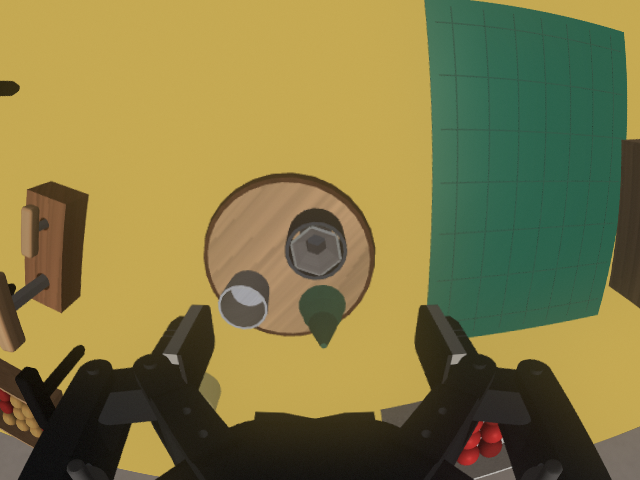

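The wrist view shows the boss with its hexagonal flare at (317,247), the tree at (322,310), the cup at (243,302) and the block with both keys at left. I'll fit a hexagonal-funnel model to the depth.

Run:
```python
from h import *
from scipy.optimize import least_squares
v,u=np.mgrid[:480,:640]
d=load('w1');Pw=wworld(d,u,v);Pw[d['depth']<.05]=9
d0=load('top0');Pt=cloud(d0);Pt[d0['depth']<.1]=9
ds=load('scene0');Ps=cloud(ds);Ps[ds['depth']<.1]=9
for n,P in(('w',Pw),('t',Pt),('s',Ps)):
    q=P.reshape(-1,3); h=np.hypot(q[:,0]-.5,q[:,1]-.14)
    q=q[h<.028]
    print(n,len(q),'rim z',np.percentile(q[q[:,2]<.09][:,2],[50,80,90,97]))
    def model(p,c):
        x=c[:,0]-p[0];y=c[:,1]-p[1];a=p[3]+np.arange(6)*np.pi/3
        m=(x[:,None]*np.cos(a)+y[:,None]*np.sin(a)).max(1)
        return np.where(m<.0093,p[2]-.046,np.minimum(p[2]-.020+(m-.0093)*20/10.7,p[2]))
    best=None
    for th in np.radians(np.arange(0,60,10)):
        r=least_squares(lambda p:model(p,q[(q[:,2]>.045)&(q[:,2]<.085)])-q[(q[:,2]>.045)&(q[:,2]<.085)][:,2],[.5,.14,.074,th],loss='soft_l1',f_scale=.001,x_scale=[.001,.001,.001,.05],diff_step=1e-4)
        if best is None or r.cost<best.cost: best=r
        print('   ',round(np.degrees(th)),r.cost*1e6,r.x[:3].round(4),np.degrees(r.x[3])%60)
    q2=P.reshape(-1,3);hh=np.hypot(q2[:,0]-.55,q2[:,1]-.14)
    k=q2[(np.hypot(q2[:,0]-.5,q2[:,1]-.14)<.1)&(q2[:,2]<.2)&(q2[:,2]>.08)]; print('tree',len(k),k[:,2].max() if len(k) else 0,k.mean(0) if len(k) else 0)
# ortho-rectified view of rim plane
g=np.zeros((400,400,3),np.uint8)
T=d['T_tool_cam'];o=d['pos']+d['R']@T[:3,3];Rc=d['R']@T[:3,:3]
i,j=np.mgrid[:400,:400]; X=.535-i*.07/400;Y=.175-j*.07/400
c=(np.stack([X,Y,np.full_like(X,.075)],-1)-o)@Rc
th=np.arctan2(np.hypot(c[...,0],c[...,1]),-c[...,2]);ph=np.arctan2(-c[...,1],c[...,0])
W=cv2.remap(d['frame'],(d['cx']+d['fx']*th*np.cos(ph)).astype(np.float32),(d['cy']+d['fx']*th*np.sin(ph)).astype(np.float32),2)
R,t=np.array(d0['attitude']),np.array(d0['eye']);c=(np.stack([X,Y,np.full_like(X,.075)],-1)-t)@R
W2=cv2.remap(d0['frame'],(d0['cx']-d0['fx']*c[...,0]/c[...,2]).astype(np.float32),(d0['cy']+d0['fx']*c[...,1]/c[...,2]).astype(np.float32),2)
cv2.imwrite('pics/rect.png',np.clip(1.6*np.hstack([W,W2])[:,:,::-1].astype(float),0,255))
```

```text
w 2636 rim z [0.07027697 0.07477441 0.0753032  0.07591821]
    0 5196.790985739418 [0.4998 0.1418 0.0754] 52.99174452856057
    10 5169.696817248881 [0.4993 0.1412 0.0749] 8.18324603631478
    20 5239.471600229841 [0.4999 0.1417 0.0752] 27.813632444053543
    30 4774.265326646055 [0.4998 0.1418 0.0752] 37.64029865385784
    40 4820.74014230399 [0.4999 0.1419 0.0752] 40.34382830210771
    50 4083.64686188713 [0.4994 0.1415 0.0752] 40.11864006727891
tree 573 0.11350210196318145 [0.57161194 0.14796249 0.09398411]
t 1083 rim z [0.06998128 0.07451429 0.07545172 0.07639135]
    0 1691.009024434258 [0.4999 0.1403 0.0746] 42.62119244875771
    10 2163.12456044634 [0.5   0.14  0.074] 10.000140508249569
    20 1637.6681441822652 [0.4999 0.1402 0.0745] 37.51433549119952
    30 1633.2113855511136 [0.5    0.1402 0.0746] 39.61878376667117
    40 1585.5166941760178 [0.5    0.1401 0.0746] 40.130710276785926
    50 1568.2703285500377 [0.4999 0.1403 0.0746] 41.25650939116836
tree 226 0.1143389828507565 [0.57452346 0.14353775 0.09374633]
s 712 rim z [0.06973537 0.07481116 0.07562516 0.07654579]
    0 1872.9353060742021 [0.5015 0.1401 0.0748] 51.3384310939321
    10 2175.9167619588347 [0.5016 0.1401 0.0743] 9.849461166429979
    20 2099.5647344277213 [0.5017 0.1401 0.0743] 20.003988438244
    30 1643.5285428364596 [0.5022 0.1408 0.074 ] 33.608713744127215
    40 1843.6487601515548 [0.5027 0.1401 0.0743] 39.907128680980364
    50 1709.823925677427 [0.5019 0.1407 0.0747] 44.20145578040098
tree 219 0.11411219561864405 [0.58292489 0.15201302 0.09350667][ WARN:0@1.156] global loadsave.cpp:1063 imwrite_ Unsupported depth image for selected encoder is fallbacked to CV_8U.
```

View pics/rect.png

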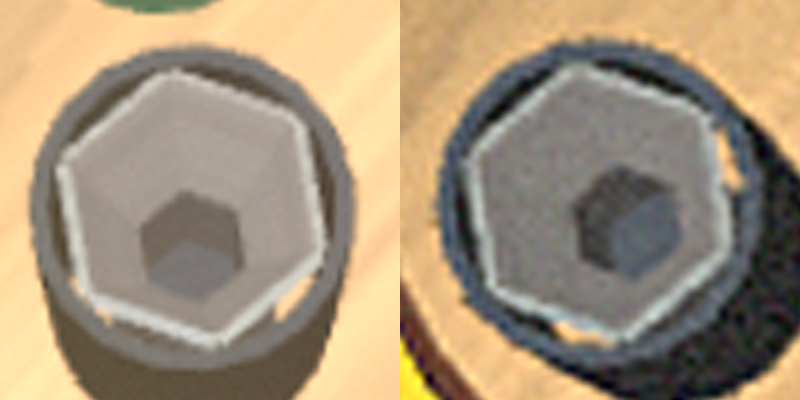

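Two views agree on the socket: centre (0.4995, 0.1405), mouth z 0.075. The rectified hexagon has corners at about 9.8°, so its flats sit at about 40° mod 60 and the handle needs a +10° yaw from world x. The tree top is at 0.114. Now to the key.

Emit:
move_arm:
  motion:
    - [[-0.12,-0.865,0],[0,0,0]]
    - [[-0.12,-0.865,0],[0,0,0]]
    - [[-0.12,-0.865,0],[0,0,0]]
    - [[-0.12,-0.865,0],[0,0,0]]
    - [[-0.12,-0.865,0],[0,0,0]]
    - [[-0.12,-0.865,0],[0,0,0]]
    - [[-0.12,-0.865,0],[0,0,0]]
    - [[-0.12,-0.865,0],[0,0,0]]
    - [[0,0,0],[0,0,0]]
    - [[0,0,0],[0,0,0]]

```text
time_s: 2.65
position: [0.5094, -0.2043, 0.268]
tool_rot: [[-1.0, -0.001, -0.001], [-0.001, 1.0, 0.001], [0.001, 0.001, -1.0]]
ft_force: [0.1, 1.0, 0.7]
grip_width: 0.0856
gripper_force: 0.0
```

Run:
```python
from h import *
d=grab('wrist','w2'); v,u=np.mgrid[:480,:640]
P=wworld(d,u,v);P[d['depth']<.05]=9;P[340:]=9
q=P.reshape(-1,3); t=q[(abs(q[:,2]-.148)<.006)&(np.hypot(q[:,0]-.553,q[:,1]+.205)<.06)]
print(d['pos'],len(t),np.median(t,0),cv2.minAreaRect((t[:,:2]*1000).astype(np.float32)))
A=np.c_[t[:,:2],np.ones(len(t))]; print('plane',np.linalg.lstsq(A,t[:,2],rcond=None)[0])
m=(abs(P[...,2]-.148)<.006)&(np.hypot(P[...,0]-.553,P[...,1]+.205)<.06); ys,xs=np.nonzero(m);print('px',xs.min(),xs.max(),ys.min(),ys.max())
```

```text
[ 0.5093948  -0.20427845  0.26802368] 3378 [ 0.54572264 -0.20539255  0.14779492] ((550.86279296875, -205.20326232910156), (23.96320343017578, 89.06825256347656), 89.6414794921875)
plane [0.00551842 0.00276216 0.1450179 ]
px 297 329 231 339
```

View pics/w2.png

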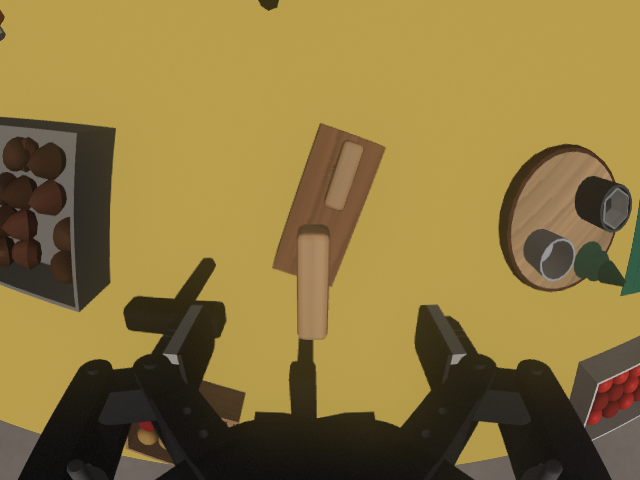

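The wrist view shows the big handle at (313,282), centred between the fingers, with the spare at (344,175). A black key at (175,317) sits beside the left finger, so I'll check that clearance.

Run:
```python
from h import *
d=load('top0');P=cloud(d);P[d['depth']<.1]=9
for b in((465,155,545,205),(400,75,440,150)):
    q=P[b[1]:b[3],b[0]:b[2]].reshape(-1,3); q=q[(q[:,2]>.02)&(q[:,2]<.3)]; print(q.min(0),q.max(0))
```

```text
[ 0.57684817 -0.37190063  0.02043661] [ 0.60311567 -0.28190975  0.14693871]
[ 0.64101159 -0.22755717  0.02000045] [ 0.73062503 -0.20210824  0.14595421]
```

Emit:
move_arm:
  motion:
    - [[-0.85,-0.02,0],[0,0,0]]
    - [[0,0,0.7],[0,0,0]]
    - [[0,0,0.8],[0,0,0]]
    - [[0,0,0.8],[0,0,0]]
    - [[0,0,0.34],[0,0,0]]
    - [[0,0,0],[0,0,0]]
    - [[0,0,0],[0,0,0]]
  claw: 0
  force: 60

```text
time_s: 3.4
position: [0.5524, -0.2049, 0.1375]
tool_rot: [[-1.0, -0.003, 0.001], [-0.003, 1.0, -0.001], [-0.001, -0.001, -1.0]]
ft_force: [-0.6, 0.4, 0.9]
grip_width: 0.0851
gripper_force: 0.0
```

Emit:
move_arm:
  motion:
    - [[0,0,0],[0,0,0]]
    - [[0,0,0],[0,0,0]]
    - [[0,0,0],[0,0,0]]
    - [[0,0,0],[0,0,0]]
    - [[0,0,0],[0,0,0]]
    - [[0,0,0],[0,0,0]]
    - [[0,0,0],[0,0,0]]
    - [[0,0,0],[0,0,0]]
    - [[0,0,0],[0,0,0]]
    - [[0,0,0],[0,0,0]]
  claw: 1
  force: 60

```text
time_s: 4.4
position: [0.5521, -0.2062, 0.1369]
tool_rot: [[-1.0, -0.002, 0.001], [-0.002, 1.0, -0.0], [-0.001, -0.0, -1.0]]
ft_force: [-0.4, 0.1, 5.3]
grip_width: 0.0232
gripper_force: 59.0
```

Emit:
move_arm:
  motion:
    - [[0,0,-0.1],[0,0,0]]
    - [[0,0,-0.2],[0,0,0]]
    - [[0,0,-0.3],[0,0,0]]
    - [[0,0,-0.3],[0,0,0]]
    - [[0,0,-0.3],[0,0,0]]
    - [[0,0,-0.3],[0,0,0]]
    - [[0,0,-0.3],[0,0,0]]
    - [[0,0,-0.3],[0,0,0]]
    - [[0,0,-0.2],[0,0,0]]
    - [[0,0,-0.1],[0,0,0]]
    - [[0,0,0],[0,0,0]]

```text
time_s: 5.5
position: [0.5519, -0.2061, 0.2567]
tool_rot: [[-1.0, -0.002, 0.001], [-0.002, 1.0, -0.0], [-0.001, -0.0, -1.0]]
ft_force: [-0.2, 0.3, -2.7]
grip_width: 0.0233
gripper_force: 58.9
```

Emit:
move_arm:
  motion:
    - [[0.044,0.289,0],[0,0,0]]
    - [[0.087,0.578,0],[0,0,0]]
    - [[0.087,0.578,0],[0,0,0]]
    - [[0.087,0.578,0],[0,0,0]]
    - [[0.087,0.578,0],[0,0,0]]
    - [[0.087,0.578,0],[0,0,0]]
    - [[0.087,0.578,0],[0,0,0]]
    - [[0.087,0.578,0],[0,0,0]]
    - [[0.087,0.578,0],[0,0,0]]
    - [[0.087,0.578,0],[0,0,0]]
    - [[0.087,0.578,0],[0,0,0]]
    - [[0.087,0.578,0],[0,0,0]]
    - [[0.044,0.289,0],[0,0,0]]
    - [[0,0,0],[0,0,-0.42]]
    - [[0,0,0],[0,0,-0.42]]
    - [[0,0,0],[0,0,-0.42]]
    - [[0,0,0],[0,0,0]]
    - [[0,0,0],[0,0,0]]
    - [[0,0,0],[0,0,0]]

```text
time_s: 7.4
position: [0.4989, 0.1406, 0.2562]
tool_rot: [[-0.984, -0.176, -0.0], [-0.176, 0.984, -0.0], [0.0, -0.0, -1.0]]
ft_force: [0.4, 0.5, -3.3]
grip_width: 0.0227
gripper_force: 59.3
```

Run:
```python
from h import *
s=grab('scene','s2');w=grab('wrist','w3');t=grab('top','t2');print(s['pos'],s['R'])
cv2.imwrite('pics/c2.png',np.hstack([cv2.resize(s['frame'][160:400,240:480],(400,400)),cv2.resize(w['frame'][150:390,200:440],(400,400))])[:,:,::-1])
```

```text
[0.49889433 0.1405549  0.25619187] [[-9.84467010e-01 -1.75569396e-01 -3.05174740e-04]
 [-1.75569382e-01  9.84467057e-01 -7.09509950e-05]
 [ 3.12891302e-04 -1.62695732e-05 -9.99999951e-01]]
```

View pics/c2.png

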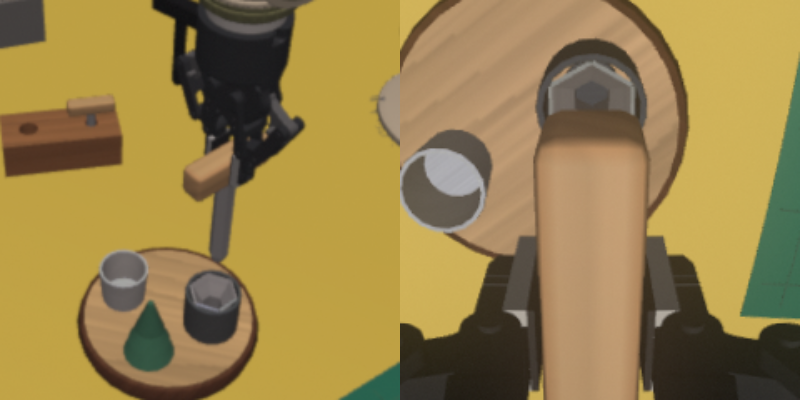

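The key hangs over the boss and the spare still stands in the block. Next I measure the shaft's tilt and foot position from the scene depth.

Run:
```python
from h import *
d=load('s2');P=cloud(d);P[d['depth']<.1]=9
q=P.reshape(-1,3);q=q[(np.hypot(q[:,0]-.5,q[:,1]-.14)<.03)]
n=np.array([.61,.79]);l=np.array([-.79,.61])
for z in np.arange(.12,.235,.01):
    t=q[abs(q[:,2]-z)<.005][:,:2]
    if len(t)>5:
        a=t@l;b=t@n; c=(np.percentile(a,3)+np.percentile(a,97))/2
        print(round(z,3),len(t),'lat',c,'width',np.ptp(a).round(4),'front',np.percentile(b,90).round(4))
s=np.array([.4995,.1405]);print('sock lat',s@l,'front',s@n+.0087)
```

```text
0.13 18 lat -0.31024561916072024 width 0.0145 front 0.4235
0.14 44 lat -0.3101602898666713 width 0.0183 front 0.4263
0.15 52 lat -0.3102183907072154 width 0.0184 front 0.4263
0.16 50 lat -0.310957673089416 width 0.0183 front 0.4257
0.17 54 lat -0.31017550509184433 width 0.0181 front 0.4256
0.18 53 lat -0.3109867133693596 width 0.018 front 0.4257
0.19 57 lat -0.3101927187307202 width 0.0189 front 0.4256
0.2 56 lat -0.3109040174264559 width 0.0185 front 0.4253
0.21 56 lat -0.31055396002811086 width 0.0186 front 0.4256
0.22 54 lat -0.309697780293704 width 0.0178 front 0.4258
0.23 25 lat -0.3102819752113768 width 0.0113 front 0.4263
sock lat -0.3089 front 0.42439
```

Shaft vertical and centred within about 1 mm. Descending.

Emit:
move_arm:
  motion:
    - [[-0.02,0,0.2],[0,0,0]]
    - [[0,0,0.4],[0,0,0]]
    - [[0,0,0.4],[0,0,0]]
    - [[0,0,0.2],[0,0,0]]
    - [[0,0,0.1],[0,0,0]]
    - [[0,0,0.1],[0,0,0]]
    - [[0,0,0],[0,0,0]]
    - [[0,0,0],[0,0,0]]

```text
time_s: 8.35
position: [0.5003, 0.1408, 0.1868]
tool_rot: [[-0.984, -0.177, 0.001], [-0.177, 0.984, 0.0], [-0.001, -0.0, -1.0]]
ft_force: [0.5, -0.6, -2.5]
grip_width: 0.0232
gripper_force: 59.3
```

Emit:
move_arm:
  motion:
    - [[0,0,0.08],[0,0,0]]
    - [[0,0,0.08],[0,0,0]]
    - [[0,0,0.08],[0,0,0]]
    - [[0,0,0],[0,0,0]]

```text
time_s: 8.75
position: [0.4997, 0.1408, 0.1737]
tool_rot: [[-0.984, -0.177, -0.001], [-0.177, 0.984, -0.0], [0.001, 0.0, -1.0]]
ft_force: [-0.8, 0.2, -2.6]
grip_width: 0.023
gripper_force: 59.3
```

No contact force, and the foot should now be about 12 mm into the hexagonal throat. Continuing.

Emit:
move_arm:
  motion:
    - [[0,0,0.08],[0,0,0]]
    - [[0,0,0.08],[0,0,0]]
    - [[0,0,0.04],[0,0,0]]
    - [[0,0,0],[0,0,0]]

```text
time_s: 9.15
position: [0.4999, 0.1408, 0.164]
tool_rot: [[-0.984, -0.177, -0.001], [-0.177, 0.984, 0.0], [0.001, 0.0, -1.0]]
ft_force: [0.6, -0.1, -1.8]
grip_width: 0.0234
gripper_force: 59.4
```

Emit:
move_arm:
  motion:
    - [[0,0,0.04],[0,0,0]]
    - [[0,0,0.04],[0,0,0]]
    - [[0,0,0],[0,0,0]]
    - [[0,0,0],[0,0,0]]

```text
time_s: 9.55
position: [0.5, 0.1408, 0.1603]
tool_rot: [[-0.984, -0.177, 0.0], [-0.177, 0.984, 0.0], [-0.0, 0.0, -1.0]]
ft_force: [0.3, -0.3, -2.1]
grip_width: 0.023
gripper_force: 59.3
```

Emit:
move_arm:
  motion:
    - [[0,0,0.03],[0,0,0]]
    - [[0,0,0],[0,0,0]]
    - [[0,0,0],[0,0,0]]

```text
time_s: 9.85
position: [0.5002, 0.1408, 0.1598]
tool_rot: [[-0.984, -0.177, 0.001], [-0.177, 0.984, -0.0], [-0.001, -0.0, -1.0]]
ft_force: [-2.4, -1.3, 6.0]
grip_width: 0.0231
gripper_force: 60.4
```

Floor contact came at the predicted height, so the key is home. Now turning clockwise, which is tool +z.

Emit:
move_arm:
  motion:
    - [[0,0,0],[0,0,0.5]]
    - [[0,0,0],[0,0,0.5]]
    - [[0,0,0],[0,0,0.5]]
    - [[0,0,0],[0,0,0.5]]
    - [[0,0,0],[0,0,0.5]]
    - [[0,0,0],[0,0,0.5]]
    - [[0,0,0],[0,0,0]]

```text
time_s: 10.55
position: [0.4997, 0.1409, 0.1598]
tool_rot: [[-0.971, 0.241, 0.0], [0.241, 0.971, 0.0], [-0.0, 0.0, -1.0]]
ft_force: [-4.4, -0.6, 7.1]
grip_width: 0.0231
gripper_force: 60.7
```

```bash
python3 -c "
from h import *
s=env.observe();print(s['ft_force'],s['wrist_torque'],s['q'])"
```

```text
[-4.4215147  -0.55558372  7.06865903] [ 0.06954787  1.01389553 -0.01397549] [ 2.66470313e+00  2.36140547e+01  8.73972396e+01  1.22183752e-02
  6.89754174e+01 -7.34221150e+01]
```

Emit:
move_arm:
  motion:
    - [[0,0,0],[0,0,0.5]]
    - [[0,0,0],[0,0,0.5]]
    - [[0,0,0],[0,0,0.5]]
    - [[0,0,0],[0,0,0.5]]
    - [[0,0,0],[0,0,0.5]]
    - [[0,0,0],[0,0,0.5]]
    - [[0,0,0],[0,0,0.5]]
    - [[0,0,0],[0,0,0.5]]
    - [[0,0,0],[0,0,0]]

```text
time_s: 11.45
position: [0.4998, 0.1413, 0.1598]
tool_rot: [[-0.696, 0.718, 0.0], [0.718, 0.696, 0.001], [0.0, 0.001, -1.0]]
ft_force: [-3.8, 2.2, 7.0]
grip_width: 0.0233
gripper_force: 60.6
```

```bash
python3 -c "
from h import *
s=env.observe();print(s['ft_force'],s['wrist_torque'],s['q'],s['position'])"
```

```text
[-3.76155179  2.18682637  7.04435345] [ 0.51305553  0.91931642 -0.06001726] [ 2.67933943e+00  2.36184163e+01  8.73930406e+01  6.40381054e-02
  6.89633700e+01 -4.14216195e+01] [0.49977772 0.14126806 0.15977707]
```

Emit:
move_arm:
  motion:
    - [[0,0,0],[0,0,0.4]]
    - [[0,0,0],[0,0,0.4]]
    - [[0,0,0],[0,0,0.4]]
    - [[0,0,0],[0,0,0.25]]
    - [[0,0,0],[0,0,0]]

```text
time_s: 11.95
position: [0.4998, 0.1414, 0.1598]
tool_rot: [[-0.538, 0.843, 0.001], [0.843, 0.538, 0.001], [0.001, 0.001, -1.0]]
ft_force: [-3.5, 2.4, 6.4]
grip_width: 0.0231
gripper_force: 60.6
```

```bash
python3 -c "
from h import *
s=env.observe();print(s['ft_force'],s['wrist_torque'],s['q'],s['position'])"
```

```text
[-3.4511109   2.36674197  6.44389987] [0.64530489 0.85039644 0.03341834] [ 2.68669745e+00  2.36176562e+01  8.73868052e+01  7.98378763e-02
  6.89540612e+01 -2.98848354e+01] [0.4998456  0.14139822 0.15981552]
```

Emit:
move_arm:
  motion:
    - [[0,0,0],[0,0,0.3]]
    - [[0,0,0],[0,0,0.3]]
    - [[0,0,0],[0,0,0.3]]
    - [[0,0,0],[0,0,0]]

```text
time_s: 12.35
position: [0.4999, 0.1415, 0.1598]
tool_rot: [[-0.428, 0.904, 0.001], [0.904, 0.428, 0.001], [0.001, 0.001, -1.0]]
ft_force: [-3.0, 2.9, 6.5]
grip_width: 0.0231
gripper_force: 60.6
```

```bash
python3 -c "
from h import *
s=env.observe();print(s['ft_force'],s['wrist_torque'],s['q'],s['position'])"
```

```text
[-2.99192959  2.91599074  6.46387208] [0.7149686  0.81959628 0.04208709] [  2.68978166  23.61940781  87.38242977   0.0893189   68.94718517
 -22.67284953] [0.49990128 0.14146527 0.15982233]
```

Emit:
move_arm:
  motion:
    - [[0,0,0],[0,0,0.3]]
    - [[0,0,0],[0,0,0.3]]
    - [[0,0,0],[0,0,0]]

```text
time_s: 12.65
position: [0.4999, 0.1415, 0.1598]
tool_rot: [[-0.351, 0.937, 0.001], [0.937, 0.351, 0.002], [0.001, 0.001, -1.0]]
ft_force: [-2.6, 2.8, 6.2]
grip_width: 0.0227
gripper_force: 60.6
```

```bash
python3 -c "
from h import *
s=env.observe();print(s['ft_force'],s['wrist_torque'],s['q'],s['position'])"
```

```text
[-2.63624746  2.80446015  6.18594372] [ 0.7935522   0.79067496 -0.07805622] [  2.69071276  23.62269755  87.38186522   0.09633187  68.94046196
 -17.8654005 ] [0.49993215 0.14150244 0.15979621]
```

Run:
```python
from h import *
s=grab('scene','s3');w=grab('wrist','w4')
cv2.imwrite('pics/c3.png',np.hstack([cv2.resize(s['frame'][260:420,280:440],(400,400),interpolation=2),cv2.resize(w['frame'][150:390,200:440],(400,400))])[:,:,::-1])
```

```text
(no output)
```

View pics/c3.png

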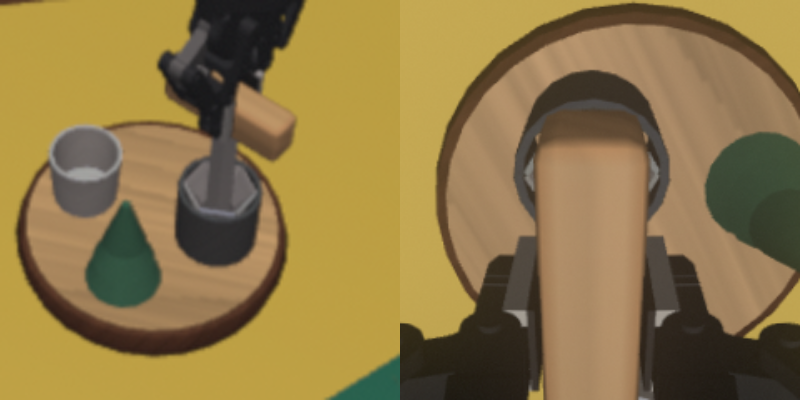

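Run:
```python
from h import *
d=load('w4');d0=load('s3')
i,j=np.mgrid[:400,:400]; X=.535-i*.07/400;Y=.175-j*.07/400; Q=np.stack([X,Y,np.full_like(X,.075)],-1)
T=d['T_tool_cam'];o=d['pos']+d['R']@T[:3,3];Rc=d['R']@T[:3,:3]
c=(Q-o)@Rc
th=np.arctan2(np.hypot(c[...,0],c[...,1]),-c[...,2]);ph=np.arctan2(-c[...,1],c[...,0])
W=cv2.remap(d['frame'],(d['cx']+d['fx']*th*np.cos(ph)).astype(np.float32),(d['cy']+d['fx']*th*np.sin(ph)).astype(np.float32),2)
c=(Q-np.array(d0['eye']))@np.array(d0['attitude'])
W2=cv2.remap(d0['frame'],(d0['cx']-d0['fx']*c[...,0]/c[...,2]).astype(np.float32),(d0['cy']+d0['fx']*c[...,1]/c[...,2]).astype(np.float32),2)
cv2.imwrite('pics/rect2.png',np.clip(1.6*np.hstack([W,W2])[:,:,::-1].astype(float),0,255).astype(np.uint8))
```

```text
(no output)
```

View pics/rect2.png

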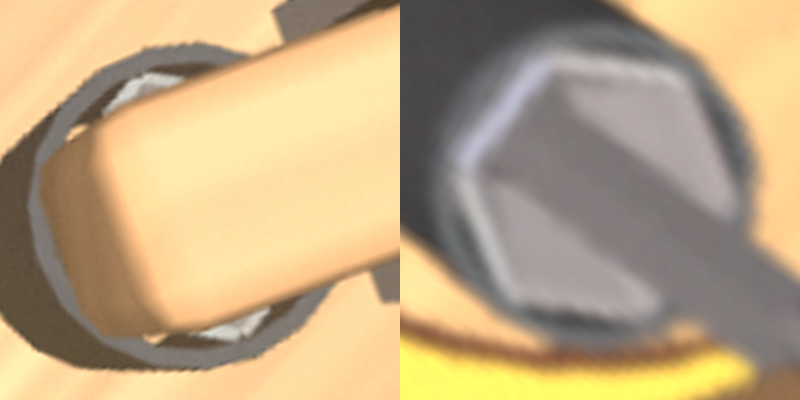

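The handle is still aligned in the grip (about -68°), and the socket corners moved from about 10° to about 23° mod 60. That is roughly 46° clockwise. The key appears to lead the screw by about 33°, more than the play allows, so I'll check the handle height and the torque.

Run:
```python
from h import *
v,u=np.mgrid[:480,:640]
d=load('w4');P=wworld(d,u,v);P[d['depth']<.05]=9;P[340:]=9
q=P.reshape(-1,3);t=q[(np.hypot(q[:,0]-.5,q[:,1]-.14)<.07)&(q[:,2]>.12)&(q[:,2]<.2)]
print('handle z',np.percentile(t[:,2],[10,50,75,90]))
k=t[abs(t[:,2]-np.percentile(t[:,2],70))<.005];print(np.mean(k,0),cv2.minAreaRect((k[:,:2]*1000).astype(np.float32)),np.linalg.lstsq(np.c_[k[:,:2],np.ones(len(k))],k[:,2],rcond=None)[0])
d=load('s3');P=cloud(d);P[d['depth']<.1]=9
q=P.reshape(-1,3);q=q[(np.hypot(q[:,0]-.5,q[:,1]-.14)<.03)]
n=np.array([.61,.79]);l=np.array([-.79,.61])
for z in np.arange(.08,.14,.01):
    t=q[abs(q[:,2]-z)<.005][:,:2]
    if len(t)>5:
        a=t@l;b=t@n; c=(np.percentile(a,3)+np.percentile(a,97))/2; f=np.percentile(b,90)-.0087
        print(round(z,3),'centre',(l*c+n*f).round(4),np.ptp(a).round(4))
# funnel fit, scene, excluding shaft
q=q[(q[:,2]>.057)&(q[:,2]<.08)&(np.hypot(q[:,0]-.501,q[:,1]-.1403)<.026)]
for th in range(0,60,5):
    a=np.radians(th)+np.arange(6)*np.pi/3
    m=((q[:,:1]-.502)*np.cos(a)+(q[:,1:2]-.1405)*np.sin(a)).max(1)
    zz=np.where(m<.0093,.0285,np.minimum(.0745-.02+(m-.0093)*20/10.7,.0745)); print(th,np.abs(zz-q[:,2]).clip(0,.006).mean().round(5),end=' | ')
for _ in range(1):
    s=env.observe();print(s['joint_efforts'],s['wrist_torque'],s['time_s'])
```

```text
handle z [0.15799705 0.17072679 0.17153156 0.17237424]
[0.49044757 0.16347003 0.17074409] ((490.7503662109375, 162.83001708984375), (50.701072692871094, 43.110260009765625), 20.460159301757812) [ 0.01058027 -0.01910581  0.16867825]
0.08 centre [0.5081 0.152 ] 0.0545
0.09 centre [0.5008 0.1393] 0.0168
0.1 centre [0.4998 0.1397] 0.0162
0.11 centre [0.5005 0.1397] 0.0167
0.12 centre [0.5    0.1397] 0.0165
0.13 centre [0.5003 0.1394] 0.0148
0.14 centre [0.5093 0.1446] 0.0405
0 0.00258 | 5 0.00266 | 10 0.00273 | 15 0.00277 | 20 0.00279 | 25 0.00277 | 30 0.00275 | 35 0.0027 | 40 0.0026 | 45 0.00251 | 50 0.00247 | 55 0.00252 | [-1.87978126e+00 -4.03425443e+01 -1.96659243e+01 -1.02386076e+00
 -9.72283445e-01 -2.41985492e-02] [0.82928766 0.82546968 0.00170711] 12.75
```

The handle height matches fully home (grip z 0.156). The screw turns easily, so a key lead beyond the play can only mean it is at its stop: 46° is 0.8 rad, so about 0.7 → 1.5. Releasing straight, without turning back.

Emit:
move_arm:
  motion:
    - [[0,0,0],[0,0,0]]
    - [[0,0,0],[0,0,0]]
    - [[0,0,0],[0,0,0]]
    - [[0,0,0],[0,0,0]]
    - [[0,0,0],[0,0,0]]
    - [[0,0,0],[0,0,0]]
    - [[0,0,0],[0,0,0]]
    - [[0,0,0],[0,0,0]]
  claw: 0

```text
time_s: 13.55
position: [0.5, 0.1408, 0.1588]
tool_rot: [[-0.352, 0.936, -0.0], [0.936, 0.352, -0.0], [-0.0, -0.0, -1.0]]
ft_force: [0.5, -0.3, 0.3]
grip_width: 0.0853
gripper_force: 0.0
```

Emit:
move_arm:
  motion:
    - [[0,0,-0.2],[0,0,0]]
    - [[0,0,-0.4],[0,0,0]]
    - [[0,0,-0.8],[0,0,0]]
    - [[0,0,-0.8],[0,0,0]]
    - [[0.8,0,0],[0,0,0]]
    - [[0.8,0,0],[0,0,0]]
    - [[0,0,0],[0,0,0]]
    - [[0,0,0],[0,0,0]]

```text
time_s: 14.35
position: [0.4716, 0.2161, 0.2695]
tool_rot: [[-0.353, 0.936, 0.001], [0.936, 0.353, -0.0], [-0.0, 0.001, -1.0]]
ft_force: [0.4, -0.9, -0.6]
grip_width: 0.0853
gripper_force: 0.0
```

Run:
```python
from h import *
d0=grab('scene','s4');d=grab('top','t4');print(d['pos'])
P=cloud(d);P[d['depth']<.1]=9
q=P.reshape(-1,3);t=q[(np.hypot(q[:,0]-.5,q[:,1]-.14)<.06)&(abs(q[:,2]-.171)<.008)]
print(len(t),np.median(t,0),cv2.minAreaRect((t[:,:2]*1000).astype(np.float32)),np.linalg.eigh(np.cov(t.T))[1][:,2],np.linalg.lstsq(np.c_[t[:,:2],np.ones(len(t))],t[:,2],rcond=None)[0])
print('spare',P[250:265,392:402].reshape(-1,3).mean(0))
i,j=np.mgrid[:400,:400]; X=.535-i*.07/400;Y=.175-j*.07/400; Q=np.stack([X,Y,np.full_like(X,.075)],-1)
W=[]
for e in(d0,d):
    c=(Q-np.array(e['eye']))@np.array(e['attitude'])
    W.append(cv2.remap(e['frame'],(e['cx']-e['fx']*c[...,0]/c[...,2]).astype(np.float32),(e['cy']+e['fx']*c[...,1]/c[...,2]).astype(np.float32),2))
cv2.imwrite('pics/rect3.png',np.clip(1.6*np.hstack(W)[:,:,::-1].astype(float),0,255).astype(np.uint8))
```

```text
[0.47199858 0.2154203  0.26924608]
1205 [0.49826625 0.13826137 0.17027673] ((499.30731201171875, 139.207275390625), (25.133556365966797, 90.20742797851562), 20.649547576904297) [-0.3499428   0.93675176  0.00601517] [0.06722862 0.03150224 0.13209963]
spare [ 0.47567302 -0.17880859  0.08546938]
```

View pics/rect3.png

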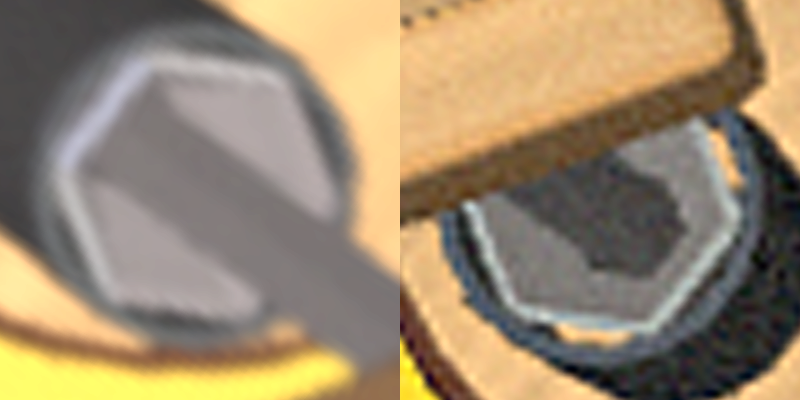

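The key stands upright at home depth and the spare hasn't moved, but the handle angle stayed the same after release. I want proof the screw is at its stop, so I'll calibrate a numeric rim-hexagon angle fit, re-grip and push further clockwise.

```bash
cat >> h.py <<'E'
def rimangle(d):
    """angle (deg mod 60) of flare flats: bright hexagonal rim line, apothem ~20-21 mm"""
    g=d['frame'].astype(np.float32); L=g.mean(2)-2.0*np.abs(g[...,0]-g[...,2]); best=(-1e9,)
    L=L-cv2.GaussianBlur(L,(0,0),3); s=np.linspace(-.95,.95,25)
    Rm=np.array(d['attitude']); res={}
    for th in np.arange(0,60,1.5):
        for a in(.020,.021,.022):
            al=np.radians(th)+np.arange(6)[:,None]*np.pi/3; tt=s[None]*a*np.tan(np.pi/6)
            x=a*np.cos(al)-tt*np.sin(al);y=a*np.sin(al)+tt*np.cos(al)
            for cx in np.arange(.497,.5045,.001):
                for cy in np.arange(.138,.1435,.001):
                    c=(np.stack([x+cx,y+cy,np.full_like(x,.075)],-1)-np.array(d['eye']))@Rm
                    v=cv2.remap(L,(d['cx']-d['fx']*c[...,0]/c[...,2]).astype(np.float32),(d['cy']+d['fx']*c[...,1]/c[...,2]).astype(np.float32),1)
                    m=np.clip(v,-10,25).mean()
                    if m>best[0]: best=(m,th,a,cx,cy)
    return best
E
python3 - <<'E'
from h import *
for n in('top0','scene0','s2','t2','s3','s4','t4'): print(n,np.round(rimangle(load(n)),4))
E
```

```text
top0 [2.5e+01 3.9e+01 2.1e-02 5.0e-01 1.4e-01]
scene0 [2.21287e+01 4.05000e+01 2.10000e-02 5.03000e-01 1.41000e-01]
s2 [2.31554e+01 4.20000e+01 2.10000e-02 5.03000e-01 1.41000e-01]
t2 [2.14019e+01 3.75000e+01 2.10000e-02 5.00000e-01 1.40000e-01]
s3 [2.13261e+01 5.10000e+01 2.10000e-02 5.02000e-01 1.41000e-01]
s4 [2.14196e+01 5.10000e+01 2.10000e-02 5.02000e-01 1.41000e-01]
t4 [1.45706e+01 5.10000e+01 2.10000e-02 5.00000e-01 1.40000e-01]
```

Emit:
move_arm:
  motion:
    - [[-0.8,0,0],[0,0,0]]
    - [[-0.8,0,0],[0,0,0]]
    - [[0,0,0],[0,0,0]]
    - [[0,0,0.8],[0,0,0]]
    - [[0,0,0.8],[0,0,0]]
    - [[0,0,0.4],[0,0,0]]
    - [[0,0,0.18],[0,0,0]]
    - [[0,0,0],[0,0,0]]

```text
time_s: 15.25
position: [0.5, 0.1404, 0.1594]
tool_rot: [[-0.351, 0.936, -0.001], [0.936, 0.351, -0.0], [0.0, -0.001, -1.0]]
ft_force: [-0.4, 0.1, -0.0]
grip_width: 0.0854
gripper_force: 0.0
```

Emit:
move_arm:
  motion:
    - [[0,0,0],[0,0,0]]
    - [[0,0,0],[0,0,0]]
    - [[0,0,0],[0,0,0]]
    - [[0,0,0],[0,0,0]]
    - [[0,0,0],[0,0,0]]
    - [[0,0,0],[0,0,0]]
    - [[0,0,0],[0,0,0]]
    - [[0,0,0],[0,0,0]]
  claw: 1
  force: 60

```text
time_s: 16.05
position: [0.5003, 0.1409, 0.1605]
tool_rot: [[-0.352, 0.936, 0.001], [0.936, 0.352, 0.0], [-0.0, 0.001, -1.0]]
ft_force: [-0.2, -0.1, 5.3]
grip_width: 0.0228
gripper_force: 59.6
```

The fit works: flats went from about 40° to 51°, which is about 49° clockwise. Pushing 12° further.

Emit:
move_arm:
  motion:
    - [[0,0,0],[0,0,0.5]]
    - [[0,0,0],[0,0,0.5]]
    - [[0,0,0],[0,0,0.5]]
    - [[0,0,0],[0,0,0]]

```text
time_s: 16.45
position: [0.5003, 0.1409, 0.1605]
tool_rot: [[-0.147, 0.989, 0.001], [0.989, 0.147, 0.0], [-0.0, 0.001, -1.0]]
ft_force: [-0.5, 0.5, 6.5]
grip_width: 0.0231
gripper_force: 59.8
```

Run:
```python
from h import *
d=grab('scene','s5');print(np.round(rimangle(d),4)); s=env.observe();print(s['wrist_torque'],s['ft_force'],s['joint_efforts'],s['position'],s['q'][5])
```

```text
[2.11353e+01 5.40000e+01 2.10000e-02 5.02000e-01 1.41000e-01]
[ 0.04177436  0.17530225 -0.07264218] [-0.98028292 -0.12733213  6.30094542] [ -0.15809142 -40.22649765 -18.47546518  -0.0948202   -0.20762319
   0.14565767] [0.50029206 0.14083765 0.16046082] -5.903332699427643
```

The screw stayed put (51° → 54°, within noise, where following the key would give 39°). One more clockwise push past the next slot's play should settle it.

Emit:
move_arm:
  motion:
    - [[0,0,0],[0,0,0.5]]
    - [[0,0,0],[0,0,0.5]]
    - [[0,0,0],[0,0,0.5]]
    - [[0,0,0],[0,0,0]]

```text
time_s: 16.9
position: [0.5004, 0.1408, 0.1605]
tool_rot: [[0.062, 0.998, 0.002], [0.998, -0.062, 0.0], [0.0, 0.002, -1.0]]
ft_force: [-0.3, -0.4, 5.5]
grip_width: 0.0229
gripper_force: 59.7
```

```bash
cat > chk.py <<'E'
from h import *
import sys
d=grab('scene',sys.argv[1]);t=grab('top',sys.argv[1]+'t')
print('scene',np.round(rimangle(d),4),'top',np.round(rimangle(t),4)); s=env.observe();print(s['wrist_torque'],s['ft_force'],s['joint_efforts'][5],s['position'],s['q'][5],s['time_s'])
E
python3 chk.py s6
```

```text
scene [2.16146e+01 5.25000e+01 2.10000e-02 5.02000e-01 1.41000e-01] top [1.06108e+01 5.25000e+01 2.00000e-02 4.98000e-01 1.39000e-01]
[ 0.0145394   0.11163122 -0.00999294] [-0.37523152  0.24609493  5.95730754] 0.041935594053938985 [0.50039526 0.14084956 0.16046403] 6.07271098985364 17.0
```

Emit:
move_arm:
  motion:
    - [[0,0,0],[0,0,0.5]]
    - [[0,0,0],[0,0,0.5]]
    - [[0,0,0],[0,0,0.5]]
    - [[0,0,0],[0,0,0]]

```text
time_s: 17.4
position: [0.5004, 0.1408, 0.1605]
tool_rot: [[0.268, 0.964, 0.002], [0.964, -0.268, 0.0], [0.0, 0.001, -1.0]]
ft_force: [-0.3, 0.0, 5.8]
grip_width: 0.0233
gripper_force: 59.7
```

```bash
python3 chk.py s7
```

```text
scene [1.99885e+01 5.25000e+01 2.00000e-02 5.03000e-01 1.41000e-01] top [1.00687e+01 4.65000e+01 2.00000e-02 4.99000e-01 1.40000e-01]
[ 0.00989415  0.04503893 -0.0247182 ] [-0.2776909  -0.00837097  6.02313294] 0.04374179639853537 [0.50040458 0.14081339 0.16048618] 18.07307158326329 17.5
```

Emit:
move_arm:
  motion:
    - [[0,0,0],[0,0,0.5]]
    - [[0,0,0],[0,0,0.5]]
    - [[0,0,0],[0,0,0.25]]
    - [[0,0,0],[0,0,0]]

```text
time_s: 17.9
position: [0.5002, 0.1409, 0.1605]
tool_rot: [[0.43, 0.903, 0.001], [0.903, -0.43, 0.0], [0.001, 0.001, -1.0]]
ft_force: [-0.7, -0.1, 6.0]
grip_width: 0.023
gripper_force: 59.8
```

```bash
python3 chk.py s8
```

```text
scene [1.94268e+01 5.40000e+01 2.00000e-02 5.03000e-01 1.41000e-01] top [1.02059e+01 4.05000e+01 2.20000e-02 5.00000e-01 1.38000e-01]
[0.14884653 0.24577395 0.05575452] [-0.68278331  1.36181087  6.29887609] 0.054973417427390814 [0.50021365 0.14094129 0.16047564] 28.064913940343157 18.0
```

Run:
```python
from h import *
for n in('t4','s5','s6t','s7t','s8t','s8'):
    d=load(n);P=cloud(d);f=d['frame'].astype(int)
    wood=(f[...,0]-f[...,2]>25)&(f[...,0]>90)&(d['depth']>.1)
    m=wood&(np.hypot(P[...,0]-.5,P[...,1]-.14)<.06)&(P[...,2]>.138)&(P[...,2]<.18)
    t=P[m]
    if len(t)<20: print(n,len(t));continue
    r=cv2.minAreaRect((t[:,:2]*1000).astype(np.float32));ax=np.linalg.eigh(np.cov(t[:,:2].T))[1][:,1]
    print(n,len(t),np.round(r[0]+r[1]+(r[2],),1),'axis deg',np.degrees(np.arctan2(ax[1],ax[0]))%180,t[:,2].max())
    q=P.reshape(-1,3);q=q[(np.hypot(q[:,0]-.5,q[:,1]-.14)<.03)&(q[:,2]>.095)&(q[:,2]<.125)]
    if n[-1]!='t': print('  shaft width',np.ptp(np.percentile(q[:,:2]@np.array([-.79,.61]),[2,98])))
print(np.degrees(np.arctan2(.903,.43)))
```

```text
t4 1125 [499.8 139.6  23.9  89.9  20.6] axis deg 110.43602637378235 0.17467289540597197
  shaft width 0.015136388547378476
s5 527 [499.  144.2  46.1  80.4  21.4] axis deg 90.92849070458284 0.1793596415613613
  shaft width 0.017866559649066138
s6t 528 [501.3 115.2  44.4  35.1  73.7] axis deg 82.45558081158948 0.17781448015713608
s7t 539 [496.2 117.2  44.4  29.   72.4] axis deg 72.69968040186369 0.17364820155865068
s8t 541 [491.2 119.6  48.9  32.5  43. ] axis deg 60.11076399194338 0.17599772483167642
s8 675 [503.4 144.3  81.6  46.8  79.7] axis deg 60.246027133674154 0.17958875043876843
  shaft width 0.013440029725047764
64.5366549381284
```

The key really does turn with the gripper while the screw stays put. It is now about 18° into the next slot, so another 16° should decide the matter.

Emit:
move_arm:
  motion:
    - [[0,0,0],[0,0,0.5]]
    - [[0,0,0],[0,0,0.5]]
    - [[0,0,0],[0,0,0]]

```text
time_s: 18.3
position: [0.5002, 0.141, 0.1605]
tool_rot: [[0.552, 0.834, 0.001], [0.834, -0.552, 0.0], [0.001, 0.001, -1.0]]
ft_force: [-0.9, 0.4, 6.8]
grip_width: 0.0231
gripper_force: 59.8
```

```bash
python3 chk.py s9
```

```text
scene [1.81599e+01 5.25000e+01 2.00000e-02 5.03000e-01 1.41000e-01] top [12.5621  3.      0.022   0.497   0.138 ]
[ 0.19066789  0.23434657 -0.10422183] [0.06370139 1.45521564 7.05149976] -0.005450838943943381 [0.50022097 0.1409661  0.1604549 ] 36.07819759846225 18.4
```

Emit:
move_arm:
  motion:
    - [[0,0,0],[0,0,0.5]]
    - [[0,0,0],[0,0,0.5]]
    - [[0,0,0],[0,0,0]]

```text
time_s: 18.7
position: [0.5002, 0.141, 0.1605]
tool_rot: [[0.663, 0.749, 0.001], [0.749, -0.663, 0.0], [0.001, 0.001, -1.0]]
ft_force: [-0.8, 0.9, 6.9]
grip_width: 0.0228
gripper_force: 59.8
```

```bash
python3 chk.py s10
```

```text
scene [1.81584e+01 5.40000e+01 2.10000e-02 5.03000e-01 1.41000e-01] top [11.7458  6.      0.022   0.497   0.138 ]
[ 0.19295371  0.20811496 -0.03581169] [-1.15650862  0.00618723  5.99526798] -0.003829518682323396 [0.50023912 0.14095484 0.16047422] 44.07686830591132 18.8
```

The screw holds at about 53° through the full second-slot load, so it is at its stop. I'll turn on to the next free slot so the key is unstressed, then release and retreat.

Emit:
move_arm:
  motion:
    - [[0,0,0],[0,0,0.5]]
    - [[0,0,0],[0,0,0.5]]
    - [[0,0,0],[0,0,0.5]]
    - [[0,0,0],[0,0,0.5]]
    - [[0,0,0],[0,0,0.5]]
    - [[0,0,0],[0,0,0.5]]
    - [[0,0,0],[0,0,0]]

```text
time_s: 19.5
position: [0.5004, 0.1408, 0.1605]
tool_rot: [[0.91, 0.414, 0.002], [0.414, -0.91, 0.0], [0.002, 0.001, -1.0]]
ft_force: [0.2, 0.3, 5.0]
grip_width: 0.0232
gripper_force: 59.7
```

Emit:
move_arm:
  motion:
    - [[0,0,0],[0,0,0]]
    - [[0,0,0],[0,0,0]]
    - [[0,0,0],[0,0,0]]
    - [[0,0,0],[0,0,0]]
    - [[0,0,0],[0,0,0]]
    - [[0,0,0],[0,0,0]]
    - [[0,0,0],[0,0,0]]
    - [[0,0,0],[0,0,0]]
  claw: 0

```text
time_s: 20.3
position: [0.5, 0.1408, 0.1598]
tool_rot: [[0.909, 0.416, 0.0], [0.416, -0.909, -0.0], [-0.0, 0.0, -1.0]]
ft_force: [-0.1, 0.0, -0.4]
grip_width: 0.0851
gripper_force: 0.0
```

Emit:
move_arm:
  motion:
    - [[0,0,-0.2],[0,0,0]]
    - [[0,0,-0.4],[0,0,0]]
    - [[0,0,-0.8],[0,0,0]]
    - [[0,0,-0.8],[0,0,0]]
    - [[0,0,-0.4],[0,0,0]]
    - [[0,0,0],[0,0,0]]
    - [[0,0,0],[0,0,0]]

```text
time_s: 21.0
position: [0.4997, 0.1408, 0.2898]
tool_rot: [[0.909, 0.416, 0.0], [0.416, -0.909, -0.0], [0.0, 0.0, -1.0]]
ft_force: [-0.3, 0.0, -1.3]
grip_width: 0.0856
gripper_force: 0.0
```

```bash
python3 chk.py s11
python3 - <<'E'
from h import *
d=load('s11');P=cloud(d);f=d['frame'].astype(int)
m=(f[...,0]-f[...,2]>25)&(f[...,0]>90)&(d['depth']>.1)&(np.hypot(P[...,0]-.5,P[...,1]-.14)<.06)&(P[...,2]>.138)&(P[...,2]<.185)
t=P[m];k=t[t[:,2]>.165];print(np.percentile(t[:,2],[50,80,95]),cv2.minAreaRect((k[:,:2]*1000).astype(np.float32)))
q=P.reshape(-1,3);q=q[(np.hypot(q[:,0]-.5,q[:,1]-.14)<.03)]
n=np.array([.61,.79]);l=np.array([-.79,.61])
for z in(.09,.1,.11,.12,.13):
    a=q[abs(q[:,2]-z)<.005][:,:2]; print(z,((a@l).min()+(a@l).max())/2,np.percentile(a@n,90))
d=load('s11t');P=cloud(d);print('spare',P[250:265,392:402].reshape(-1,3).mean(0))
E
```

```text
scene [2.03251e+01 4.50000e+01 2.00000e-02 5.03000e-01 1.42000e-01] top [1.2653e+01 5.2500e+01 2.2000e-02 4.9900e-01 1.4100e-01]
[ 0.00673325 -0.02456657  0.02541804] [ 0.49849194  0.44346176 -0.72142717] 1.2121195140935015e-05 [0.49955421 0.14072778 0.28872619] 68.06812866185713 21.1
[0.16944072 0.17121187 0.17231781] ((503.9986267089844, 141.13677978515625), (91.20226287841797, 24.104421615600586), 24.08365249633789)
0.09 -0.31134625823383805 0.4261725643505655
0.1 -0.3111873239821893 0.4257611642541169
0.11 -0.31075408348721945 0.42572225324250695
0.12 -0.30823258816358035 0.4257256484404721
0.13 -0.30651078479314997 0.4264736411627847
spare [ 0.4739292  -0.17744096  0.09603911]
```

```bash
python3 chk.py s12
python3 - <<'E'
from h import *
def prof(d,cx,cy,a=.021):
    g=d['frame'].astype(np.float32);L=g.mean(2)-2*np.abs(g[...,0]-g[...,2]);L=L-cv2.GaussianBlur(L,(0,0),3);s=np.linspace(-.95,.95,25);o=[]
    for th in range(0,60,3):
        al=np.radians(th)+np.arange(6)[:,None]*np.pi/3;tt=s[None]*a*np.tan(np.pi/6)
        x=a*np.cos(al)-tt*np.sin(al)+cx;y=a*np.sin(al)+tt*np.cos(al)+cy
        c=(np.stack([x,y,np.full_like(x,.075)],-1)-np.array(d['eye']))@np.array(d['attitude'])
        v=cv2.remap(L,(d['cx']-d['fx']*c[...,0]/c[...,2]).astype(np.float32),(d['cy']+d['fx']*c[...,1]/c[...,2]).astype(np.float32),1)
        o.append(int(np.clip(v,-10,25).mean()))
    return o
for n in('scene0','s4','s10','s11','s12'): print(n,prof(load(n),.5025,.141))
d=load('s12t');P=cloud(d);print('spare',np.median(P[250:265,392:402].reshape(-1,3),0))
E
```

```text
scene [2.04499e+01 4.65000e+01 2.00000e-02 5.03000e-01 1.42000e-01] top [1.25273e+01 5.10000e+01 2.10000e-02 5.00000e-01 1.40000e-01]
[-0.00150927 -0.00573961  0.02150098] [ 0.27785578 -0.65315948  0.66110954] -2.8681395178864477e-05 [0.4996909  0.14075868 0.28877497] 68.06651733714622 21.2
scene0 [18, 17, 17, 16, 16, 16, 17, 17, 18, 19, 20, 21, 22, 22, 22, 22, 21, 20, 19, 18]
s4 [20, 19, 18, 17, 17, 16, 15, 15, 15, 15, 16, 17, 18, 19, 20, 21, 21, 21, 21, 21]
s10 [17, 16, 16, 15, 14, 13, 13, 12, 12, 12, 13, 14, 15, 16, 16, 17, 17, 18, 18, 18]
s11 [19, 18, 18, 17, 16, 15, 15, 15, 15, 16, 16, 17, 17, 18, 19, 19, 20, 20, 20, 20]
s12 [19, 19, 18, 17, 16, 15, 15, 15, 15, 16, 16, 17, 17, 18, 19, 19, 20, 20, 20, 20]
spare [ 0.47565682 -0.17864191  0.08575041]
```

The screw angle is unchanged at its stop, the key stands upright and home, the spare is untouched and the gripper is clear. Handing in.

```bash
python3 -c "
from rig import env
print(env.close_job())"
```

```text
the job is handed in; nothing more can be done
None
```

I handed the job in at about 21 s of the 43 s allowed: by camera, the larger key stands released and upright, fully home in the socket, and the smaller key has not moved; no verdict was returned. The screw turned about 48° clockwise and then stopped following the key, so I take it to be at its stop, though I had no direct angle reading and no clear rise in torque.

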